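# Snap the cover cap onto the spare tap-hole stud and hold it down

## Robot

A 6-joint arm with a two-finger parallel gripper is mounted at the origin on the work surface. World frame = base frame: x ahead of the robot, y to its left, z up, the work surface at z = 0. Lengths are in m, angles in rad, forces in N, time in s.
With the tool pointing down it reaches from about 0.35 to 0.775 m from the base axis. Payload 5.5 kg.
Tool frame: the origin (TCP) lies at the very end of the fingers, on their centre line; the grasp point (between the pads) lies 19 mm behind it; z points along the fingers, y is the line along which they close (so a half turn about z gives the same grasp; the last joint's range is limited). The gripper opens to 85 mm and grips with 20 to 120 N. Pads are 22 mm wide; open, the fingers measure 114 mm over their backs; the gripper's body (76 mm by 85 mm) begins 54 mm behind the grasp point. The pads swing forward as they close: fully open they stand 13 mm farther back than shut.
Start: joints at [-1.324, 0.313, 0.046, 1.304, 0, 1.431], TCP at [0.217, -0.533, 0.231] pointing down, gripper open.
Joint ranges: [-2.76, 2.76], [-0.86, 1.69], [-1.03, 1.26], [-2.2, 2.34], [-1.47, 1.5], [-3.14, 3.14]. Speed limits (rad/s): [2.57, 2.57, 3.14, 3.14, 3.14, 3.14].

## Interface

Orientations are given as a 3x3 rotation matrix whose columns are the frame's x, y, z axes.
In Python, from bench import manip, get_image, sign_off gives the robot as it stands (manip), with the cameras as plain functions and the job as plain functions. Calls block until the motion is done:
- manip.reach(position, orientation): joint-space move of the TCP to a pose.
- manip.move_l(position, frame=None, speed=0.15): straight line of the TCP; frame=None keeps the orientation; speed is the mean speed in m/s.
- manip.move_joints(angles): joint-space move.
- manip.open() and manip.clamp(force=None): open the fingers fully, or close them until they stop; force is the grip in N (None keeps the last).
- manip.dwell(seconds).
- manip.solve_ik(position, orientation): joint angles nearest the present ones, or None.
- manip.sense(): the state.
- get_image(name): name is "scene" or "top" or "wrist"; returns a dict with "frame" (384x512x3 uint8, blue, green, red), "fx", "fy", "cx", "cy" (pixels), "R" (3x3) and "t" (3): a world point X has camera coordinates R X + t; the wrist camera has in their place "hand_eye" (4x4, takes a point from camera to tool coordinates, whose origin is the TCP and whose axes are the flange's). Camera axes: x right, y down, z forward; pixel columns grow to the right and rows downward; lengths in m; the calibration is good to about 2 mm. A picture is of the moment at which its call begins: read the wrist's pose just before it. There is no depth.
A pose or a line that the arm cannot do raises manip.Unreachable and nothing moves.
- sign_off(): hands the job in; it is judged then, once.
The state is a dict: "clock": time; "joint_pos": joint angles; "dq": joint speeds; "joint_efforts": joint torques, N m; "position": TCP position; "eef_rot": TCP orientation; "wrist_force": force on the tool from outside, world axes, zero at the start; "wrist_torque": the same for the moment, N m; "opening": finger opening in m; "finger_force": force on a finger pad.
Only numpy, scipy, OpenCV 4.12 (cv2) and the standard library are available. Lean on these libraries where they do the work, as an engineer would, in place of code of your own. Each camera call takes 0.05 s, during which the arm holds its last target. There are 200 camera calls.

## Task

The spare tap hole in the worktop has a snap stud with a rubber seal round its foot: take the round steel cover cap from the draining mat and press it straight down onto the stud until it clicks over the bumps. Keep pressing after the click until the seal is squashed as far as it will go, and finish while still holding the cap pressed down, without letting up. Leave the sink plug, the bottle, the mug and the brush where they are.

Things in the scene. Friction and masses are not known exactly. Their poses are not given: they have to be found in the camera images.
- cap: Plain round bright steel cover cap without a knob, like an upside-down cup: 49 mm across, 29 mm high, straight sides, flat closed top, about 80 g. Lies mouth down on the draining mat. Origin: centre of the mouth (its underside); z up through the closed top. Inside the mouth a lip 4 mm high, bore 34 mm; above it the bore is 41 mm. Inner depth 25 mm. Its yaw does not matter.
- stud: Snap stud fixed upright in the worktop, never tilted. Origin: on its axis at worktop height, z up. Steel flange 66 mm across, 6 mm high; on it a black rubber seal ring 54 mm across, its top 12 mm above the worktop when free; in the middle a grey plastic post 30 mm across, straight to 25 mm height, then coned to a 16 mm nose at 31 mm.
- bumps (a point): Point on the stud's axis, 19 mm above the worktop, level with the centres of six sprung round bumps that stand 4.5 mm out of the post (39 mm across). Cap going down: its lip meets the bumps with the cap's origin about 24 mm above the worktop, they resist with roughly 8 to 12 N, it clicks through at about 15 mm and the force drops (cap is drawn down); it meets the seal at 12 mm and is home at 8 mm.
- seal (a joint): How far the rubber seal ring on the stud is squashed down, in m: 0 free, 0.004 fully squashed (hard stop). It is a spring: about 2.5 N to start, about 12.5 N to squash it fully; it pushes the cap back up to about 0.001 when the push is let go (the bumps then hold it there).
- plug: Steel sink plug, bystander: a flat disc 64 mm across, 15 mm thick at the middle, with a small knob 20 mm across on top (34 mm high in all). It lies on the same black ribbed draining mat (170 x 260 mm, 4 mm thick, fixed) as the cap, about 120 mm from it; which of the two lies where changes. Origin: centre of its underside.
- bottle: Washing-up bottle, green with a red cap, 66 mm across and 200 mm high, standing on the worktop; bystander. Origin: centre of its underside.
- mug: White mug with a handle, 80 mm across and 90 mm high, bystander standing on the worktop. Origin: centre of its underside.
- brush: Flat brush with a wooden handle lying on the worktop beyond the work, bystander. Origin: on its underside, near its middle; x along its length.

How it is judged:
On the way, in this order (a step that is already met when the one before it is completed fails the run):
1. the cap has been lifted off the mat, clear of the stud's height (height (world z) of cap above 0.03 m), for 0.1 s.
2. the cap has clicked over the bumps of the stud, straight (horizontal distance between cap and stud below 0.004 m and z of cap in the frame of stud below 0.0135 m and angle between cap's own z axis and vertical below 0.12 rad), for 0.05 s.
At the end, for the whole second after the job is handed in: The cap sits on the stud, right way up (within 0.1 rad), centred within 4 mm, its rim less than 10.5 mm above the worktop, at rest, and the fingers are still pressing it down (over 2 N on the cap) so that the seal stays squashed by more than 2.8 of its 4 mm (horizontal distance between cap and stud below 0.004 m and z of cap in the frame of stud below 0.0105 m and angle between cap's own z axis and vertical below 0.1 rad and value of joint seal above 0.0028 m and contact force between the fingers and cap above 2 N and linear speed of cap below 0.02 m/s); the arm keeps its last pose, push and grip.
It fails at once if the sink plug is moved by more than 30 mm (distance of plug from where it was at the start of the episode above 0.03 m).
It fails at once if the bottle, the mug or the brush is moved by more than 30 mm (distance of any of bottle, mug, brush from where it was at the start of the episode above 0.03 m).
It also fails if it takes over 48 s, if anything falls off the work surface, if the arm or the gripper's body presses on something with over 40 N, if the wrist force passes 120 N, or if a joint passes its speed limit or range.

## Working session

There is one attempt and no reset: what is moved stays moved. The work goes in short steps, each a Python script; the robot and the scene stay as the last script left them, time stands still between calls to the robot, and variables do not carry over. Pictures are saved under pics/ and viewed, at most 10 in all, crops included, and the job is handed in when it is done.

```bash
mkdir -p pics; ls
python3 - <<'E'
from bench import manip, get_image, sign_off
import cv2,numpy as np
s=manip.sense(); print(s['clock'],s['position'],s['opening'])
ims=[get_image(n) for n in("scene","top")]
for n,i in zip(("scene","top"),ims):
    cv2.imwrite(f"pics/{n}0.png",i["frame"]); print(n,i["fx"],i["cx"],i["cy"],np.round(-i["R"].T@i["t"],3))
E
```

```text
bench.py
pics
0.0 [ 0.21677048 -0.53200555  0.23038978] 0.08555922357963727
scene 463.1026527529502 261.66181400559395 195.93883920996896 [1.476 0.167 0.895]
top 397.1537818475834 249.60835159355355 186.88136851740546 [ 0.543 -0.069  1.037]
```

View pics/scene0.png

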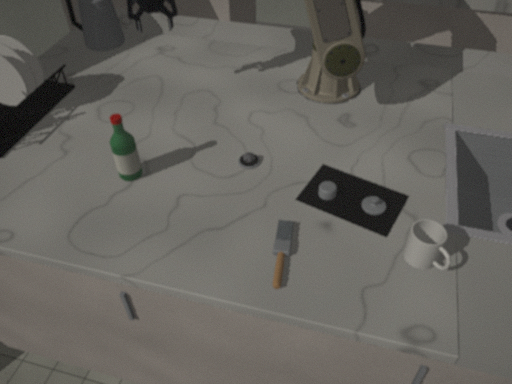

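View pics/top0.png

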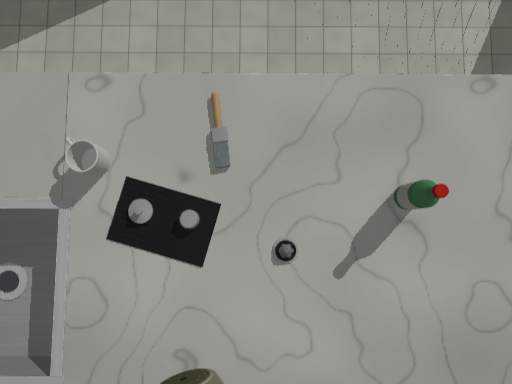

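The scene view shows the cap at about (327,190), the plug with its knob at (374,205) and the stud at (249,159). The top view shows them at (190,219), (140,211) and (286,251). I'll get rough positions next, then use the wrist camera.

```bash
cat > h.py <<'E'
import numpy as np,cv2
from bench import manip, get_image, sign_off
def ray(im,uv,pose=None):
    "origin, unit direction in world of pixel uv; pose=(p,R) for the wrist camera"
    d=np.array([(uv[0]-im["cx"])/im["fx"],(uv[1]-im["cy"])/im["fy"],1.])
    if pose is None: o,d=-im["R"].T@im["t"],im["R"].T@d
    else:
        H=im["hand_eye"]; p,R=pose; o=p+R@H[:3,3]; d=R@H[:3,:3]@d
    return o,d/np.linalg.norm(d)
def plane(r,z): return r[0]+r[1]*(z-r[0][2])/r[1][2]
def meet(rays):
    "least squares point and rms miss"
    P=[np.eye(3)-np.outer(d,d) for o,d in rays]
    x=np.linalg.solve(sum(P),sum(p@o for p,(o,d) in zip(P,rays)))
    return x,np.sqrt(np.mean([np.sum((p@(x-o))**2) for p,(o,d) in zip(P,rays)]))
def shot(name):
    s=manip.sense(); im=get_image("wrist"); cv2.imwrite(f"pics/{name}.png",im["frame"])
    return im,(np.array(s["position"]),np.array(s["eef_rot"]))
E
python3 - <<'E'
from h import *
S,T=get_image("scene"),get_image("top")
for n,a,b in(("cap",(327,186),(190,218)),("plug",(374,206),(141,211)),("stud",(249,157),(286,251)),("bottle",(117,119),(441,191)),("mug",(427,235),(85,156))):
    print(n,meet([ray(S,a),ray(T,b)]),plane(ray(T,b),.03))
im,p=shot("w0"); print(im["hand_eye"].round(3),im["fx"],im["cx"],im["cy"],p[1].round(3))
E
```

```text
cap (array([0.55713665, 0.08766817, 0.03006911]), np.float64(0.0011715415652444917)) [0.55739285 0.08652241 0.03      ]
plug (array([0.57486348, 0.21917794, 0.00514698]), np.float64(0.0010230689639360159)) [0.57428115 0.21121067 0.03      ]
stud (array([ 0.47515387, -0.15670827,  0.01310496]), np.float64(0.0008110062359618928)) [ 0.47646872 -0.15604156  0.03      ]
bottle (array([ 0.61529407, -0.47099003,  0.18918189]), np.float64(0.0024573249548964886)) [ 0.62983039 -0.54951188  0.03      ]
mug (array([0.70690294, 0.34222974, 0.07401084]), np.float64(0.001028539291590312)) [0.71452664 0.35989412 0.03      ]
[[-0.    -0.95  -0.313  0.08 ]
 [ 1.    -0.     0.     0.   ]
 [-0.    -0.313  0.95  -0.141]
 [ 0.     0.     0.     1.   ]] 292.1419265108555 253.37798451096373 187.13251412185045 [[ 0.926  0.377 -0.   ]
 [ 0.377 -0.926  0.001]
 [ 0.    -0.001 -1.   ]]
```

```bash
cat >> h.py <<'E'
RX=np.array([[0,1,0],[1,0,0],[0,0,-1.]])   # fingers close along world x
E
python3 - <<'E'
from h import *
c=np.array([.557,.0875]); st=np.array([.475,-.1565])
for R,n in((RX,"A"),(RX@np.diag([-1,-1,1]),"B")):
    for p in(c,st):
        for z in(.16,.01):
            q=manip.solve_ik([*p,z],R); print(n,z,None if q is None else np.round(q,2))
import pickle
manip.reach([*st,.16],RX); D={}
D["s1"]=shot("s1"); print(manip.sense()["clock"])
manip.move_l([st[0],st[1]-.06,.16]); D["s2"]=shot("s2")
manip.reach([c[0],c[1]-.03,.16],RX); D["c1"]=shot("c1")
manip.move_l([c[0],c[1]+.03,.16]); D["c2"]=shot("c2"); print(manip.sense()["clock"])
pickle.dump(D,open("d.pkl","wb"))
cv2.imwrite("pics/m.png",np.vstack([np.hstack([cv2.resize(D[a][0]["frame"],(400,300)) for a in r]) for r in(("s1","s2"),("c1","c2"))]))
E
```

```text
A 0.16 [ 0.01  0.32 -0.12  1.13  0.    1.58]
A 0.01 [ 0.01  0.45 -0.32  0.79  0.    1.58]
A 0.16 [-0.48  0.2  -0.28  1.09  0.    1.09]
A 0.01 [-0.48  0.35 -0.49  0.73  0.    1.09]
B 0.16 [ 0.01  0.32 -0.12  1.13  0.   -1.56]
B 0.01 [ 0.01  0.45 -0.32  0.79  0.   -1.56]
B 0.16 [-0.48  0.2  -0.28  1.09  0.   -2.05]
B 0.01 [-0.48  0.35 -0.49  0.73  0.   -2.05]
1.9917
4.3417
```

View pics/m.png

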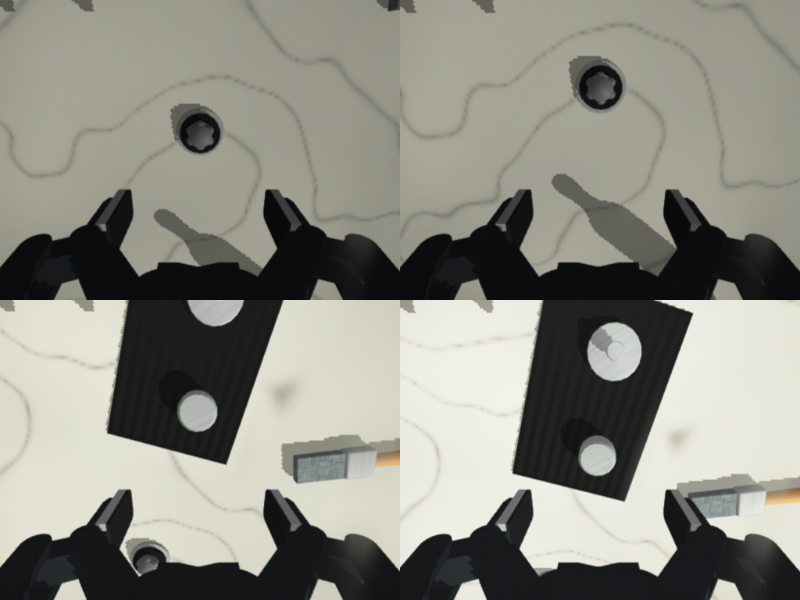

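The montage shows the stud at panel (200,132) in s1 and (200,87) in s2, with its flange, black seal and star-shaped post. The cap top is at (197,110) in c1 and (198,158) in c2, with a grey strip of its side visible beyond it. I'll enlarge these to separate the faces.

Run:
```python
from h import *; import pickle
D=pickle.load(open("d.pkl","rb")); o=[]
for k,(u,v) in dict(s1=(256,169),s2=(256,111),c1=(252,141),c2=(253,203)).items():
    f=D[k][0]["frame"][v-40:v+40,u-40:u+40]; o.append(cv2.resize(f,(300,300),interpolation=0))
    g=cv2.cvtColor(f,6); print(k,"col",g[::3,40],"row",g[40,::3])
cv2.imwrite("pics/z.png",np.vstack([np.hstack(o[:2]),np.hstack(o[2:])]))
```

```text
s1 col [160 158 109  81  75  57  18  16  14  48  72  54  60  66  72  77  83  83
  85  87  88  42  35 139 159 160 158] row [160 159  98  82  75  14  11  11  50  46  47  52  58  65  70  75  78  80
  88  42  17  17  97 127 145 149 151]
s2 col [145  97  78  81  40  16  11  45  65  55  60  63  70  75  81  84  86  87
  88  89  85  34  18  81 132 162 163] row [164 131  97  77  74   9  11  10  36  52  53  58  68  76  83  87  90  90
  91  45  17  18  19 123 131 153 155]
c1 col [ 28  28  22  19  22  91 101 173 178 179 178 180 178 183 179 184 178 181
 187 184 177 180 167  29  28  27  23] row [ 29  30  23  16  20  88 150 177 180 180 180 179 181 183 180 179 181 182
 178 176 177 190  71  26  27  31  30]
c2 col [ 34  30  24  29 108 108 111 156 195 195 196 199 199 198 201 194 200 205
 201 196 196  31  27  28  27  28  28] row [ 34  32  28  27  34  83 154 198 200 197 195 200 199 198 197 201 198 193
 195 200 209 107  28  35  35  31  31]
```

View pics/z.png

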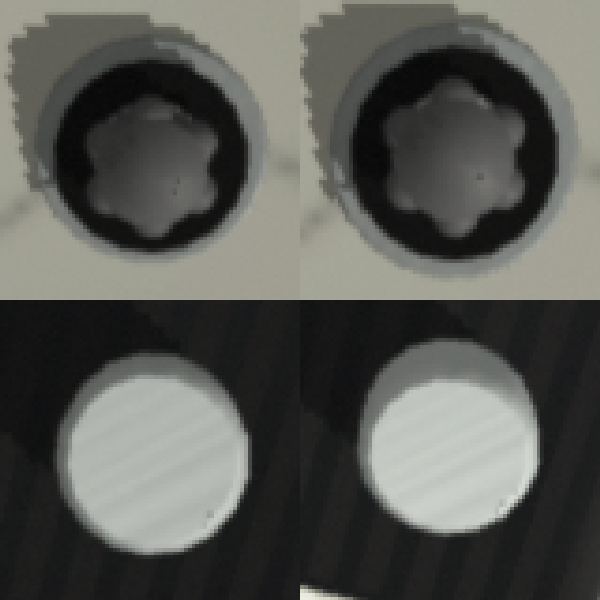

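The crops show the seal as a black ring about 26 px in radius, and the cap's bright top standing out from its grey side. I'll fit ellipses to these.

```bash
cat >> h.py <<'E'
def ell(im,uv,kind,r=60):
    "ellipse of the blob nearest uv: 'cap' bright top, 'seal' black ring"
    u,v=int(uv[0]),int(uv[1]); y0,x0=max(v-r,0),max(u-r,0)
    g=cv2.cvtColor(im["frame"],6)[y0:v+r,x0:u+r]
    m=((g>145) if kind=="cap" else (g<38)).astype(np.uint8)
    m=cv2.morphologyEx(m,cv2.MORPH_OPEN,np.ones((3,3)))
    cs=[c for c in cv2.findContours(m,0,cv2.CHAIN_APPROX_NONE)[0] if cv2.contourArea(c)>300]
    c=min(cs,key=lambda c:abs(cv2.pointPolygonTest(c,(u-x0,v-y0),True)-15) if 0 else np.linalg.norm(c[:,0].mean(0)-(u-x0,v-y0)))
    (a,b),ax,_=cv2.fitEllipse(cv2.convexHull(c)); return (a+x0,b+y0),ax
E
python3 - <<'E'
from h import *; import pickle
D=pickle.load(open("d.pkl","rb"))
S,T=get_image("scene"),get_image("top")
for kind,z,g in(("seal",.012,dict(s1=(256,169),s2=(256,111))),("cap",.033,dict(c1=(252,141),c2=(253,203)))):
    rs=[]
    for k,uv in g.items():
        e,ax=ell(D[k][0],uv,kind); r=ray(*[D[k][0]],e,D[k][1]); rs.append(r)
        P=plane(r,z); dist=np.linalg.norm(P-r[0]); print(k,np.round(e,1),"diam",np.round(max(ax)/292*dist*1000,1),P.round(4))
    x,m=meet(rs); print(kind,x.round(4),m.round(5))
    for n,I in(("S",S),("T",T)):
        q=I["R"]@x+I["t"]; print(n,np.round([q[0]/q[2]*I["fx"]+I["cx"],q[1]/q[2]*I["fy"]+I["cy"]],1))
E
```

```text
s1 [255.4 169.9] diam 52.1 [ 0.4769 -0.1544  0.012 ]
s2 [256.4 111.2] diam 55.2 [ 0.477  -0.1552  0.012 ]
seal [ 0.477  -0.1554  0.0081] 8e-05
S [249.  158.8]
T [285.  250.2]
c1 [253.5 144. ] diam 44.4 [0.5565 0.0903 0.033 ]
c2 [253.5 203.5] diam 45.1 [0.5568 0.0913 0.033 ]
cap [0.5566 0.0895 0.0283] 0.0001
S [327.2 186.5]
T [188.9 218.3]
```

Run:
```python
from h import *
c=[.5567,.0906]
manip.reach([*c,.08],RX); manip.move_l([*c,.006],speed=.08)
s=manip.sense(); print(s["position"],s["wrist_force"])
manip.clamp(80); s=manip.sense(); print(s["opening"],s["finger_force"],s["position"],s["wrist_force"])
manip.move_l([*c,.08],speed=.08); s=manip.sense(); print(s["clock"],s["opening"],s["position"],s["wrist_force"])
im,p=shot("g1"); cv2.imwrite("pics/g1v.png",im["frame"])
```

```text
[0.55724881 0.09063866 0.00652379] [-0.3087815   0.25365357 -0.59886022]
0.04672048598190555 82.57577820215374 [0.55751768 0.09063056 0.00693766] [-0.84282962 -0.64024256  6.45259537]
7.4667 0.04620362585590443 [0.55619919 0.09059012 0.07938834] [-0.39102659 -0.78936604 -0.55687043]
```

View pics/g1v.png

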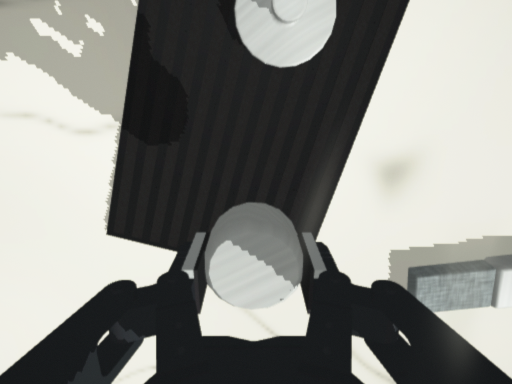

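The cap is held upright between the pads. Its outline spans columns 207–303 and rows 202–309, and the plug is undisturbed at about (285,15). I'll compare the outline with the prediction for a centred cap.

Run:
```python
from h import *
s=manip.sense(); im=get_image("wrist"); H=im["hand_eye"]
def pj(P):
    q=(np.asarray(P)-H[:3,3])@H[:3,:3]; return np.stack([q[:,0]/q[:,2]*im["fx"]+im["cx"],q[:,1]/q[:,2]*im["fy"]+im["cy"]],1)
t=np.linspace(0,6.2832,73)
for dx in(-.003,0,.003):
  for dz in(0,.003):
    o=pj([[.0245*np.cos(a)+dx,.0245*np.sin(a),z+dz] for z in(-.0265,.0025) for a in t]); print(dx,dz,o.min(0).round(1),o.max(0).round(1),"top face min row",o[:73,1].min().round(1))
f=im["frame"]; g=cv2.cvtColor(f,6)
print(g[195:240:1,255]); print(g[296:316,255]); print(g[260,198:216],g[260,294:312])
```

```text
-0.003 0 [200.8 207. ] [307.  322.6] top face min row 232.1
-0.003 0.003 [201.9 204.9] [305.9 318.1] top face min row 229.0
0 0 [200.4 201.7] [307.4 317.6] top face min row 225.8
0 0.003 [201.5 199.7] [306.3 313.2] top face min row 222.9
0.003 0 [200.1 196.3] [307.8 312.6] top face min row 219.5
0.003 0.003 [201.2 194.4] [306.6 308.2] top face min row 216.6
[ 30  30  31  31  33  34  40  73 108 114 112 111 111 113 113 112 113 111
 112 111 114 113 113 112 112 112 113 113 114 115 117 118 118 119 120 122
 124 124 126 126 125 126 127 128 127]
[209 208 207 204 203 202 201 203 204 205 205 208 214 228 236 236 234 232
 230 229]
[ 24  25  32  34  36  36  58 108 116 119 120 129 163 201 205 206 206 206] [131 131 128 124 120 120 119 118 109  63  43  40  39  37  37  35  47  89]
```

Run:
```python
from h import *
S0=cv2.imread("pics/scene0.png")
st=[.477,-.1546]
manip.reach([*st,.09],RX); manip.move_l([*st,.04],speed=.08)
s=manip.sense(); print(s["clock"],s["position"],s["wrist_force"],s["eef_rot"][2],s["opening"])
S=get_image("scene"); T=get_image("top"); T0=cv2.imread("pics/top0.png")
c=lambda f,u,v:cv2.resize(f[v-20:v+20,u-25:u+25],(400,320),interpolation=cv2.INTER_CUBIC)
cv2.imwrite("pics/h.png",np.vstack([np.hstack([c(S0,249,155),c(S["frame"],249,155)])]))
for z in(.012,.0375,.0665):
    q=S["R"]@np.array([*st,z])+S["t"]; print(z,np.round([q[0]/q[2]*S["fx"]+S["cx"],q[1]/q[2]*S["fy"]+S["cy"]],2))
```

```text
9.35 [ 0.47733814 -0.15453556  0.04018699] [ 0.31680713  0.59328431 -0.04038495] [-1.49626567e-04  2.69075297e-04 -9.99999953e-01] 0.0461440409887316
0.012 [249.24 157.78]
0.0375 [249.   151.06]
0.0665 [248.72 143.19]
```

View pics/h.png

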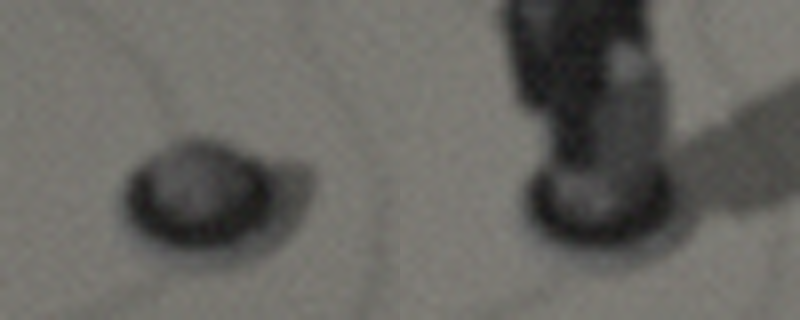

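Left is the bare stud, with its seal spanning x 130–268. On the right the cap hangs over it, with its right edge at 664 against the seal edge at 674, so it is centred within about 1 mm. I'll press down in small steps and watch the force.

Run:
```python
from h import *
st=[.477,-.1546]
for z in [.034,.030,.027,.025,.023,.021,.019,.0175,.016,.0145,.013,.012,.011]:
    manip.move_l([*st,z],speed=.04); s=manip.sense(); f=np.array(s["wrist_force"])
    print(round(s["clock"],2),z,np.round(s["position"],4),f.round(1),np.round(s["wrist_torque"],2))
    if f[2]>30 or np.hypot(f[0],f[1])>10: break
```

```text
9.75 0.034 [ 0.4767 -0.1545  0.0338] [-0.2 -1.1 -0.6] [-0.    0.   -0.04]
10.0 0.03 [ 0.4767 -0.1545  0.0297] [-0.2  0.3 -1.4] [ 0.01  0.03 -0.01]
10.25 0.027 [ 0.4772 -0.1549  0.027 ] [-0.2 -0.8 -0.3] [-0.12 -0.08 -0.05]
10.5 0.025 [ 0.4778 -0.1553  0.0256] [ 0.1 -2.2  3.8] [-0.47 -0.01  0.07]
10.75 0.023 [ 0.4777 -0.1553  0.0235] [ 0.4 -2.9  5.1] [-0.53 -0.09  0.01]
11.0 0.021 [ 0.4773 -0.155   0.0209] [ 1.3 -4.7 -0.2] [-0.74 -0.44 -0.  ]
11.25 0.019 [ 0.4769 -0.1547  0.0184] [ 1.8 -4.8 -4.4] [-0.92 -0.47 -0.05]
11.5 0.0175 [ 0.4767 -0.1545  0.0168] [ 3.8 -5.4 -7.3] [-0.88 -0.57 -0.05]
11.75 0.016 [ 0.4766 -0.1545  0.015 ] [ 3.8 -5.  -9.4] [-0.96 -0.73 -0.02]
12.0 0.0145 [ 0.4767 -0.1545  0.014 ] [ 2.9 -4.3 -6. ] [-0.91 -0.5   0.02]
12.25 0.013 [ 0.4767 -0.1545  0.0133] [ 0.  -3.2  1.8] [-0.66  0.11 -0.02]
12.5 0.012 [ 0.4767 -0.1545  0.0126] [-1.6 -2.5  7.2] [-0.52  0.52 -0.02]
12.75 0.011 [ 0.4767 -0.1545  0.0118] [-3.4 -1.2  8.5] [-0.39  0.63 -0.  ]
```

It clicked through, and the seal has started to resist at about TCP z 14 mm. I'll keep pressing to the hard stop.

Run:
```python
from h import *
st=[.477,-.1546]
for z in np.arange(.010,-.006,-.001):
    manip.move_l([*st,z],speed=.04); s=manip.sense(); f=np.array(s["wrist_force"])
    print(round(s["clock"],2),round(z,4),np.round(s["position"],4),f.round(1),np.round(s["wrist_torque"],2),round(s["opening"],4))
    if f[2]>28 or np.hypot(f[0],f[1])>12: break
manip.dwell(.5); s=manip.sense(); print(s["position"],s["wrist_force"],s["finger_force"])
S=get_image("scene")["frame"]; im,p=shot("p1")
a=cv2.resize(S[135:175,224:274],(400,320),interpolation=cv2.INTER_CUBIC); b=cv2.resize(im["frame"][150:384,100:412],(400,320))
cv2.imwrite("pics/e.png",np.hstack([a,b]))
```

```text
13.0 0.01 [ 0.4767 -0.1545  0.0111] [-3.2 -2.  11.6] [-0.39  0.69 -0.01] 0.0462
13.25 0.009 [ 0.4767 -0.1545  0.0108] [-6.9 -0.3 18. ] [-0.15  1.16 -0.06] 0.0461
13.5 0.008 [ 0.4768 -0.1545  0.0107] [-8.2  0.5 26.4] [ 0.07  1.69 -0.05] 0.0463
13.75 0.007 [ 0.4768 -0.1545  0.0106] [-10.4   1.3  34.6] [ 0.25  2.22 -0.02] 0.0459
[ 0.47679944 -0.1545516   0.0106684 ] [-10.37073373   1.22527132  35.31891882] 88.5901492946141
```

View pics/e.png

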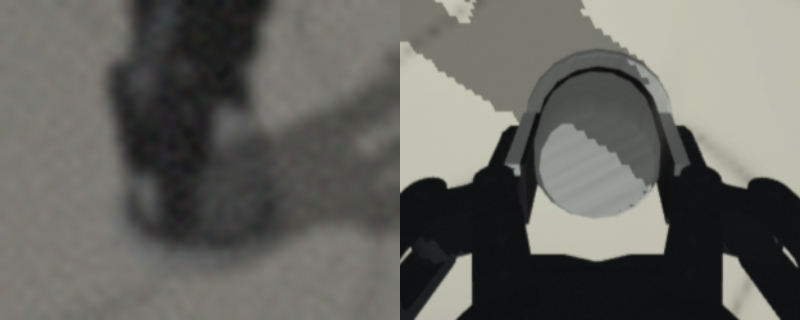

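The cap sits flush on the stud with the thin black seal line even all round. TCP z has stopped at 10.7 mm, as predicted for home, and the push holds steady at 35 N with no slip.

```bash
python3 -c "
from bench import manip, get_image, sign_off
print(sign_off())"
```

```text
the job is handed in; nothing more can be done
None
```

I handed the job in with the cap clicked onto the stud, the seal squashed to its hard stop and the gripper still pressing at about 35 N; the sign-off returned no verdict.

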